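Load the cream jar in the mixing stand and swing its retaining bar home

ROBOT

A 6-joint arm with a two-finger parallel gripper is mounted at the origin on the work surface. World frame = base frame: x ahead of the robot, y to its left, z up, the work surface at z = 0. Lengths are in m, angles in rad, forces in N, time in s.
With the tool pointing down it reaches from about 0.25 to 0.775 m from the base axis. Payload 4 kg.
Tool frame: the origin (TCP) lies at the very end of the fingers, on their centre line; the grasp point (between the pads) lies 19 mm behind it (robot.grasp_offset is the distance from the TCP to the grasp point, in m); z points along the fingers, y is the line along which they close (so a half turn about z gives the same grasp; the last joint's range is limited). The gripper opens to 94 mm and grips with 3 to 60 N. Pads are 16 mm wide; open, the fingers measure 119 mm over their backs; the gripper's body (75 mm by 177 mm) begins 78 mm behind the grasp point.
Start: joints at [-1.295, 0.087, 1.371, -0, 1.684, -0.103], TCP at [0.203, -0.511, 0.206] pointing down, gripper open.
Joint ranges: [-3.1, 3.1], [-0.76, 2.03], [0.27, 2.55], [-1.08, 4.22], [0.17, 2.65], [-2.57, 2.57]. Speed limits (rad/s): [2.79, 2.79, 3.14, 3.14, 3.14, 3.14].

INTERFACE

Orientations are given as a unit quaternion [x, y, z, w].
In Python, from bench import robot, imaging gives the robot as it stands.
- The arm moves only by the shell command python3 -m jog 'ROWS' [OPENING]. ROWS is JSON, a list of rows, each a list of 4 numbers: the shift along the tool's x, y, z in cm, then the turn about the tool's z in rad. A call has 1 to 20 rows; each row is the pose to reach, as a shift and turn from the pose commanded when the call began, along the tool's axes at that moment; what a row does not reach only later rows make up. A row lasts 1/8 s, in which the tool goes at most 62.5 mm and 10.7 degrees, less where a joint would pass 70% of its speed; a pose out of reach is approached as far as the arm can. A call with a gripper value outside its range is refused whole. OPENING is the opening in per cent of the stroke, from 0 (shut) to 100 (fully open), set as the call begins (- or left out, the last holds). The fingers move at their own pace and stop on an object; the grip force is fixed at half the most. Time passes only in rows, so rows that repeat a pose let the fingers close. It gives the time, the measured TCP pose, the force, the opening and the grip force at its end, in the units of the state.
- robot.state(): the state, without advancing time (a new reading comes with each control period).
- imaging.read_camera(name): name is "scene" or "top"; returns (picture, depth): 420x560x3 uint8, blue, green, red; 420x560 float32, m along the optical axis (not along the pixel's ray), 0 where there is no reading.
- imaging.get_calibration(name): a dict with "fx", "fy", "cx", "cy" (pixels), "distortion" ([k1, k2, p1, p2, k3] as OpenCV has them; the pictures are not rectified), "R" (3x3) and "t" (3): a world point X has camera coordinates R X + t. Camera axes: x right, y down, z forward; pixel columns grow to the right and rows downward; lengths in m; the calibration is good to about 2 mm. A picture is of the moment at which its call begins. get_calibration takes no time and is no camera call.
- robot.hand_in(): hands the job in; it is judged then, once.
The state is a dict: "clock": time; "joint_pos": joint angles; "dq": joint speeds; "tau": joint torques, N m; "tcp_pos": TCP position; "orientation": TCP orientation; "wrist_force": force on the tool from outside, world axes, zero at the start; "torque": the same for the moment, N m; "opening": finger opening in m; "grasp_force": force on a finger pad.
Only numpy, scipy, OpenCV 4.12 (cv2) and the standard library are available. Lean on these libraries where they do the work, as an engineer would, in place of code of your own. Each camera call takes 0.05 s, during which the arm holds its last target. There are 200 camera calls.

TASK

Stand the low lidded cream jar gently upright in the mixing stand's cradle and let go of it. Then push the free end of the stand's retaining bar round its pin until it meets the sprung rubber buffer of the end stop, press the buffer about two thirds of the way in (some 10 N) without driving it solid, hold it there for a good second, and let go so that the bar stays resting against the buffer. Leave the bottles and the spatula where they are.

Things in the scene. Friction and masses are not known exactly. Their poses are not given: they have to be found in the camera images.
- jar: the cream jar: low white cylinder 56 mm in diameter with a black lid of the same diameter, 60 mm tall in all, about 0.2 kg. Origin at the centre of its underside, z up. It starts upright on the bench, in one of three places among two bottles.
- stand: the fixed mixing stand: dark steel foot plate 280 x 170 x 8 mm on the bench. z up; x runs along the closed retaining bar from pin to free end, y from the closed bar to the cradle. In this frame the bench is z = 0, the plate's top z = 8 mm; the plate spans x -150 to 130, y -55 to 115 mm.
- cradle (a point): floor centre of the aluminium cradle on the stand (stand frame (-10, 52, 8) mm), where the middle of the jar's underside belongs. The cradle is a U, open above and towards the stand's -y: walls 16 mm high, 6 mm thick, 62 mm apart, back wall's inner face 30 mm beyond this point in +y. Fingers have free room beside the jar above the walls.
- bar: the retaining bar: square steel, 18 x 18 mm, turning level on the pin, 22 to 40 mm above the bench. Origin on the pin's axis at mid-height (31 mm); x along the bar to its free end 220 mm away. It starts open: the free end swung 0.5 to 0.9 rad clockwise (seen from above) from the stand's x axis, to the -y side. It closes anticlockwise, towards the stand's x axis.
- knob (a point): centre of the top of the upright black knob near the bar's free end, 205 mm from the pin: 20 mm in diameter, from 40 to 74 mm above the bench.
- stop: the end stop's bracket, fixed on the stand: dark steel block 30 x 30 mm, 37 mm tall. Origin at the centre of its underside, on the plate, 185 mm from the pin along the stand's x and 62 mm along its y. It carries a screw with a round rubber buffer, 18 mm across, that points to the open bar (-y).
- tall_bottle: bystander: translucent square bottle 46 x 46 mm, 112 mm tall, half full of white cream; origin at the centre of its underside.
- amber_bottle: bystander: round amber glass bottle 48 mm in diameter, 105 mm tall; origin at the centre of its underside.
- spatula: bystander: spatula 200 mm long, lying on the bench to the robot's right; origin on its underside, x along it.
- pin (a point): top of the fixed pivot pin, at (-110, 0, 52) mm in the stand's frame. The pivot is stiff: the bar stays where it is left; it takes a moment of 0.4 N m to turn it plus 1.2 N m per rad/s (at the end about 2 N slowly, 4 N at 0.3 rad/s).
- stop_axis (a point): where the buffer's axis passes the bracket, 31 mm above the bench. How far the screw is set out is not measured: the bar first touches the buffer between 0.065 rad short of the stand's x axis and 0.065 rad past it. The buffer is a spring of 2.5 N/mm with 6 mm of travel: fully in at 15 N, then solid. The push on the bar must overcome the pivot as well.
Not all that is in view belongs to the job. There is more than one size of the jar; the one meant has the size given above.

How it is judged:
On the way, in this order (a step that is already met when the one before it is completed fails the run):
1. the jar stands upright in the cradle, let go (horizontal distance between jar and cradle below 0.009 m and z of jar in the frame of cradle below 0.004 m and angle between jar's own z axis and vertical below 0.1 rad and contact force between the fingers and jar below 0.2 N), for 0.2 s.
2. the bar presses the buffer with 6 to 14 N for 0.6 s (contact force between bar and stop between 6 and 14 N), for 0.6 s.
At the end, for the whole second after the job is handed in: The jar stands upright in the cradle (within 9 mm of its centre, on its floor) and at rest, and the bar is at rest against the buffer, still loading it with more than 0.4 N (horizontal distance between jar and cradle below 0.009 m and z of jar in the frame of cradle below 0.004 m and angle between jar's own z axis and vertical below 0.1 rad and linear speed of jar below 0.02 m/s and contact force between bar and stop above 0.4 N and angular speed of bar below 0.05 rad/s); the robot touches nothing.
It fails at once if the bar is driven against the stop with more than 20 N (buffer solid) (contact force between bar and stop above 20 N).
It fails at once if the jar is tipped over (angle between jar's own z axis and vertical above 0.6 rad).
It fails at once if the jar is dropped into the cradle (falls free there at over 0.45 m/s) (horizontal distance between jar and cradle below 0.05 m and linear speed of jar above 0.45 m/s and contact force between the fingers and jar below 0.2 N).
It fails at once if a bottle or the spatula is moved by more than 25 mm (distance of any of tall_bottle, amber_bottle, spatula from where it was at the start of the episode above 0.025 m).
It also fails if it takes over 72 s, if anything falls off the work surface, if the arm or the gripper's body presses on something with over 40 N, if the wrist force passes 120 N, or if a joint passes its speed limit or range.

## Working session

There is one attempt and no reset: what is moved stays moved. The work goes in short steps, Python scripts to look and compute and a shell command to move; the robot and the scene stay as the last step left them, time stands still between calls to the robot, and variables do not carry over. Pictures are saved under pics/ and viewed, at most 10 in all, crops included, and the job is handed in when it is done.

```bash
mkdir -p pics
cat > h.py <<'E'
import numpy as np,cv2
from bench import robot,imaging
def cap(n,save=None):
    p,d=imaging.read_camera(n)
    if save: cv2.imwrite(f'pics/{save}.png',p); np.save(f'pics/{save}.npy',d)
    return p,d
def world(n,uv,d):
    c=imaging.get_calibration(n);K=np.array([[c['fx'],0,c['cx']],[0,c['fy'],c['cy']],[0,0,1]])
    uv=np.atleast_2d(np.float32(uv)); q=cv2.undistortPoints(uv.reshape(-1,1,2),K,np.array(c['distortion'])).reshape(-1,2)
    z=np.array(d).reshape(-1,1)
    return (np.c_[q,np.ones(len(q))]*z-np.array(c['t']))@np.array(c['R'])
def cloud(n,d):
    v,u=np.nonzero(d>0); return u,v,world(n,np.c_[u,v],d[v,u])
def pix(n,X):
    c=imaging.get_calibration(n);K=np.array([[c['fx'],0,c['cx']],[0,c['fy'],c['cy']],[0,0,1]])
    return cv2.projectPoints(np.float64(X).reshape(-1,1,3),cv2.Rodrigues(np.array(c['R']))[0],np.float64(c['t']),K,np.array(c['distortion']))[0].reshape(-1,2)
E
python3 - <<'E'
from h import *
a,_=cap('top','top0');b,_=cap('scene','scene0')
print(robot.state())
for n in('top','scene'):
    c=imaging.get_calibration(n);print(n,-np.array(c['R']).T@np.array(c['t']),c['R'])
E
```

```text
{'clock': 0.1, 'joint_pos': array([-1.29508695e+00,  8.78454504e-02,  1.37208837e+00, -2.64960327e-05,
        1.68363147e+00, -1.03075899e-01]), 'dq': array([-0.00041907, -0.00064929, -0.00295358, -0.001461  ,  0.00130085,
        0.00090909]), 'tau': array([ 2.46449148e-03, -3.41252410e+01, -3.03301907e+01,  7.19799148e-02,
        3.03569867e-02, -1.00665654e-04]), 'tcp_pos': array([ 0.2032468 , -0.5105245 ,  0.20444821]), 'orientation': array([ 9.82118560e-01,  1.88260886e-01, -9.81467254e-05, -9.81515938e-04]), 'wrist_force': array([-0.43587289, -0.25857633, -0.66511239]), 'torque': array([-0.01788738,  0.00554143,  0.00720015]), 'grasp_force': 0.0, 'opening': 0.093963827556522}
top [ 0.33381655 -0.0247928   1.03733235] [[ 0.02944963 -0.99931837 -0.02226035]
 [-0.98295474 -0.02490986 -0.18215237]
 [ 0.18147371  0.02724524 -0.98301831]]
scene [0.99012244 0.56767387 0.75980071] [[-0.77978138  0.62582543  0.01683847]
 [ 0.41739495  0.53974607 -0.73106473]
 [-0.46660739 -0.56304237 -0.68210031]]
```

View pics/top0.png

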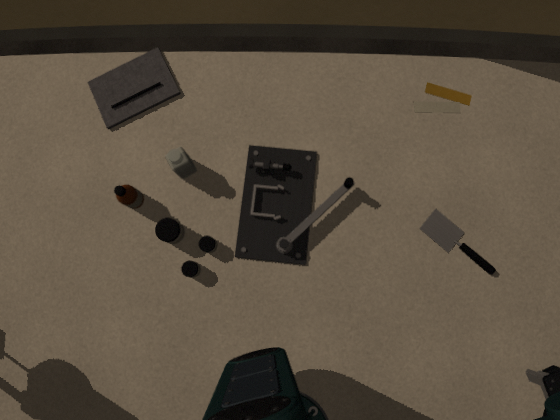

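View pics/scene0.png

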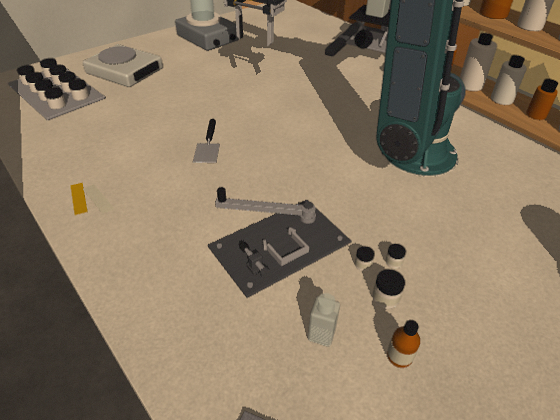

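Top view: jar candidates are at (168,230), large, and at (207,243) and (190,269), both smaller. The stand's plate is centred at (277,205), pin at (284,243), knob at (349,183) and stop at (272,168). I'll measure sizes and poses, and enlarge the jar area.

Run:
```python
from h import *
p=cv2.imread('pics/top0.png');d=np.load('pics/top0.npy')
u,v,X=cloud('top',d)
def near(c,r,zlo,zhi):
    m=(np.hypot(u-c[0],v-c[1])<r)&(X[:,2]>zlo)&(X[:,2]<zhi);return X[m]
m=(abs(u-420)<40)&(abs(v-330)<40);print('bench z',np.median(X[m][:,2]))
for n,c,r in(('A',(168,230),18),('B',(207,243),12),('C',(190,269),12),('tall',(180,160),22),('amb',(126,195),22)):
    Q=near(c,r,.02,.2);zt=np.percentile(Q[:,2],90);T=Q[Q[:,2]>zt-.008]
    (cx,cy),R=cv2.minEnclosingCircle(np.float32(T[:,:2]))
    print(n,'top z',zt.round(4),'circ',round(cx,4),round(cy,4),'dia',round(2*R,4),'area dia',T[:,:2].mean(0).round(4),np.ptp(T[:,:2],axis=0).round(4))
# plate
m=(X[:,2]>.004)&(X[:,2]<.0135)&(abs(u-277)<55)&(abs(v-205)<75)&(p[v,u].max(1)<75)
mask=np.zeros(d.shape,np.uint8);mask[v[m],u[m]]=255
mask=cv2.morphologyEx(mask,cv2.MORPH_CLOSE,np.ones((9,9)));mask=cv2.morphologyEx(mask,cv2.MORPH_OPEN,np.ones((5,5)))
k=max(cv2.findContours(mask,0,1)[0],key=cv2.contourArea)
print(cv2.minAreaRect(k),cv2.boxPoints(cv2.minAreaRect(k)).tolist())
for n,c,r,a,b in(('knob',(349,183),8,.06,.085),('pin',(284,243),9,.043,.06),('stopblk',(272,168),22,.035,.055)):
    Q=near(c,r,a,b);print(n,len(Q),Q.mean(0).round(4),Q.min(0).round(4),Q.max(0).round(4))
def up(c,w,h,s,o):
    q=cv2.resize(p[c[1]-h:c[1]+h,c[0]-w:c[0]+w],None,fx=s,fy=s,interpolation=cv2.INTER_CUBIC);q=cv2.convertScaleAbs(q,alpha=1.8);cv2.imwrite(o,q)
q1=cv2.resize(p[140:290,100:360],None,fx=3,fy=3,interpolation=cv2.INTER_CUBIC);cv2.imwrite('pics/crop1.png',cv2.convertScaleAbs(q1,alpha=1.8))
```

```text
bench z -0.0005786230770966972
A top z 0.0619 circ 0.4606 0.2803 dia 0.0573 area dia [0.4604 0.2802] [0.0562 0.0546]
B top z 0.0429 circ 0.4327 0.1907 dia 0.0393 area dia [0.4329 0.1899] [0.0378 0.0381]
C top z 0.0427 circ 0.3739 0.2268 dia 0.0384 area dia [0.3732 0.226 ] [0.0347 0.0351]
tall top z 0.112 circ 0.622 0.261 dia 0.0317 area dia [0.621  0.2606] [0.029  0.0302]
amb top z 0.1035 circ 0.5389 0.3843 dia 0.0227 area dia [0.5386 0.3834] [0.0217 0.0203]
((277.67578125, 204.2559814453125), (73.84366607666016, 113.80337524414062), 6.709836483001709) [[234.35836791992188, 256.45391845703125], [247.65530395507812, 143.43003845214844], [320.9931945800781, 152.05804443359375], [307.6962585449219, 265.0819091796875]]
knob 63 [ 0.5784 -0.135   0.0723] [ 0.5699 -0.144   0.0602] [ 0.5879 -0.1261  0.0771]
pin 81 [0.4379 0.0098 0.0508] [ 0.4218 -0.0038  0.043 ] [0.4519 0.0234 0.0554]
stopblk 176 [0.6238 0.0498 0.0404] [ 0.6129 -0.0008  0.035 ] [0.6371 0.0948 0.0506]
```

View pics/crop1.png

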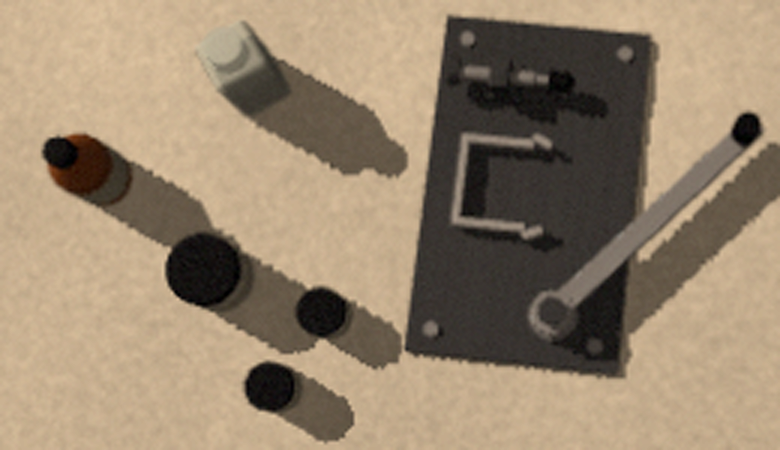

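The three jar-like things are A (168,230), 56 mm wide and 61 mm tall; B (207,243), 38×42 mm; and C (190,269), 37×42 mm. The crop confirms that A, the wide black lid at crop (203,269), is the jar meant. The cradle's U is at crop (453–550, 135–235), open to the right. Next I'll fit the stand pose.

Run:
```python
from h import *
from scipy.optimize import least_squares
S=np.array([[130,115,8],[130,-55,8],[-150,-55,8],[-150,115,8],[27,88,24],[-47,88,24],[-110,0,52]])/1e3
C=np.array([[449,16],[650,37],[622,376],[407,351],[462,134],[453,223],[550,313]])
P=(C+.5)/3-.5+[100,140]
def w(q): 
    c,s=np.cos(q[2]),np.sin(q[2]);return S@np.array([[c,-s,0],[s,c,0],[0,0,1]]).T+[q[0],q[1],0]
f=lambda q:(pix('top',w(q))-P).ravel()
r=least_squares(f,[.55,0,0],loss='soft_l1');q=r.x
print(q,f(q).reshape(-1,2).round(1).tolist())
c,s=np.cos(q[2]),np.sin(q[2])
W=lambda x,y:(q[:2]+np.array([[c,-s],[s,c]])@[x/1e3,y/1e3])
print('cradle',W(-10,52),'pin',W(-110,0),'stop',W(75,62))
pn=W(-110,0);k=np.array([.5784,-.135])-pn;print('knob r',np.hypot(*k),'ang rel',np.arctan2(k[1],k[0])-q[2])
d=np.load('pics/top0.npy');u,v,X=cloud('top',d)
Y=(X[:,:2]-q[:2])@np.array([[c,-s],[s,c]])*1e3
m=(X[:,2]>.017)&(X[:,2]<.030)&(abs(Y[:,0]+10)<50)&(Y[:,1]>20)&(Y[:,1]<100)
for n,mm in(('back',m&(abs(Y[:,0]+10)<20)&(Y[:,1]>70)),('+x wall',m&(Y[:,0]>10)&(Y[:,1]<75)),('-x wall',m&(Y[:,0]<-30)&(Y[:,1]<75))):print(n,mm.sum(),Y[mm].mean(0).round(1))
s_=robot.state();from scipy.spatial.transform import Rotation as R
M=R.from_quat(s_['orientation']).as_matrix();print(M.round(3))
```

```text
[ 0.54503512  0.00106899 -0.07575975] [[-0.4, -0.2], [0.9, -0.8], [-0.8, -0.1], [-0.7, 0.7], [0.4, 0.1], [-0.3, 0.7], [1.1, -0.3]]
cradle [0.53899955 0.05367671] pin [0.43535065 0.00939459] stop [0.62451261 0.0572146 ]
knob r 0.2032557895499263 ang rel -0.7143183947703746
back 47 [-9.4 85.8]
+x wall 68 [26.6 46.1]
-x wall 73 [-43.1  46.6]
[[ 0.929  0.37  -0.001]
 [ 0.37  -0.929  0.002]
 [ 0.    -0.002 -1.   ]]
```

```bash
cat >> h.py <<'E'
from scipy.spatial.transform import Rotation as R
def row(x,y,z,ya):  # ya: angle of tool y in world
    s=robot.state();M=R.from_quat(s['orientation']).as_matrix()
    d=M.T@(np.array([x,y,z])-s['tcp_pos'])*100
    a=np.arctan2(M[1,1],M[0,1]);t=-((ya-a+np.pi)%(2*np.pi)-np.pi)
    print('row',d.round(2),round(t,3),'ya',round(a,3),'tcp',s['tcp_pos'].round(4))
E
python3 -c "
from h import *
row(.4605,.2803,.15,-.076)"
```

```text
row [ 53.14 -63.95   5.58] -1.116 ya -1.192 tcp [ 0.2032 -0.5105  0.2044]
```

```bash
python3 -m jog '[[53.1,-64,0,-1.1],[53.1,-64,0,-1.1],[53.1,-64,0,-1.1],[53.1,-64,0,-1.1],[53.1,-64,0,-1.1],[53.1,-64,0,-1.1],[53.1,-64,0,-1.1],[53.1,-64,0,-1.116],[53.1,-64,0,-1.116],[53.1,-64,0,-1.116],[53.1,-64,0,-1.116],[53.1,-64,0,-1.116],[53.1,-64,0,-1.116],[53.1,-64,0,-1.116],[53.1,-64,0,-1.116],[53.1,-64,5.6,-1.116],[53.1,-64,5.6,-1.116]]' 100
python3 -c "
from h import *
row(.4605,.2803,.026,-.076);print(robot.state()['joint_pos'])"
```

```text
clock: 2.22
tcp_pos: [0.4558, 0.2762, 0.1437]
orientation: [0.734, 0.679, -0.007, -0.002]
wrist_force: [0.6, -0.1, 0.1]
opening: 0.0942
grasp_force: 0.0
row [ 0.53  0.57 11.76] -0.002 ya -0.078 tcp [0.4558 0.2762 0.1437]
[ 4.38900423e-01  8.03123005e-02  1.50073224e+00 -7.13144532e-04
  1.57407233e+00  5.16896798e-01]
```

```bash
python3 -m jog '[[0,0,0,0],[0,0,0,0]]'
python3 -c "
from h import *
row(.4605,.2803,.026,-.076);cap('scene','s1')
p=cv2.imread('pics/s1.png')[150:400,230:530];cv2.imwrite('pics/s1c.png',cv2.convertScaleAbs(cv2.resize(p,None,fx=2,fy=2),alpha=1.6))"
```

```text
clock: 2.48
tcp_pos: [0.462, 0.2801, 0.1531]
orientation: [0.734, 0.679, 0.003, 0.001]
wrist_force: [0.1, 0.5, -0.2]
opening: 0.0938
grasp_force: 0.0
row [-0.03 -0.21 12.7 ] -0.001 ya -0.077 tcp [0.462  0.2801 0.1531]
```

View pics/s1c.png

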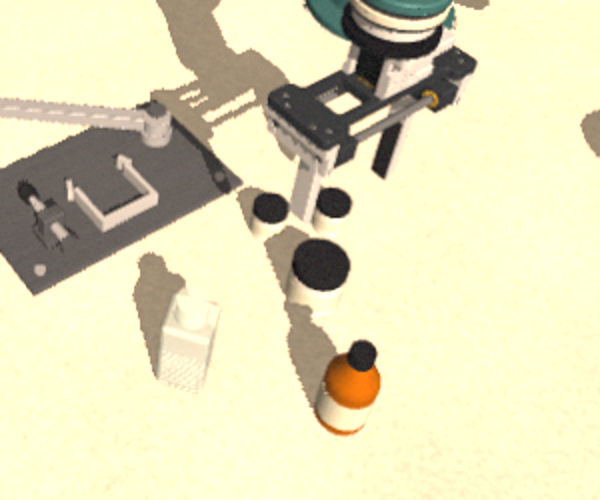

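The fingers (crop (300,215) and (380,175)) hang over the jar (crop (320,265)), so I'll descend and grip.

```bash
python3 -c "
from h import *
print(pix('scene',[[.462,.28,.153],[.51,.276,.153],[.415,.284,.153]])*2-[460,300])"
python3 -m jog '[[0,-0.2,4,0],[0,-0.2,8,0],[0,-0.2,10.5,0],[0,-0.2,12.5,0],[0,-0.2,12.7,0],[0,-0.2,12.7,0],[0,-0.2,12.7,0]]'
python3 -m jog '[[0,0,0,0],[0,0,0,0],[0,0,0,0],[0,0,0,0],[0,0,0,0],[0,0,0,0],[0,0,0,0],[0,0,0,0]]' 45
```

```text
[[340.86587217 193.05787734]
 [302.00645745 215.1686888 ]
 [377.11399223 172.4967427 ]]
clock: 3.4
tcp_pos: [0.4593, 0.2807, 0.0242]
orientation: [0.733, 0.68, 0.002, 0.001]
wrist_force: [0.7, -0.5, -0.1]
opening: 0.0938
grasp_force: 0.0
clock: 4.4
tcp_pos: [0.4582, 0.2801, 0.0225]
orientation: [0.733, 0.68, 0.0, 0.0]
wrist_force: [2.0, 0.7, 0.8]
opening: 0.0557
grasp_force: 30.0
```

```bash
python3 -m jog '[[0,0,-2,0],[0,0,-5,0],[0,0,-7.5,0],[0,0,-7.5,0],[0,0,-7.5,0]]'
python3 -c "
from h import *
row(.5405,.0543,.095,-.076)"
```

```text
clock: 5.03
tcp_pos: [0.457, 0.2797, 0.0958]
orientation: [0.733, 0.68, -0.001, -0.0]
wrist_force: [0.4, -0.0, -2.6]
opening: 0.0558
grasp_force: 30.0
row [-21.84  10.04   0.09] 0.0 ya -0.076 tcp [0.457  0.2797 0.0958]
```

```bash
python3 -m jog '[[-3,1.4,0,0],[-7,3.2,0,0],[-11,5.05,0,0],[-15,6.9,0,0],[-18.5,8.5,0,0],[-21,9.7,0,0],[-21.8,10,0,0],[-21.8,10,0,0],[-21.8,10,0,0],[-21.8,10,0,0],[-21.8,10,0,0]]'
python3 - <<'E'
from h import *
row(.5405,.0543,.05,-.076)
for n in('scene','top'):
    p,d=cap(n,n+'2');u,v,X=cloud(n,d)
    t=robot.state()['tcp_pos']
    m=(X[:,2]>.017)&(X[:,2]<.030)&(abs(X[:,0]-.54)<.06)&(abs(X[:,1]-.054)<.06)
    print(n,m.sum())
p=cv2.imread('pics/scene2.png')[190:310,200:360];q=cv2.imread('pics/top2.png')[130:250,220:380]
cv2.imwrite('pics/c2.png',cv2.convertScaleAbs(np.hstack([cv2.resize(a,None,fx=2.5,fy=2.5,interpolation=2) for a in(p,q)]),alpha=1.8))
E
```

```text
clock: 6.4
tcp_pos: [0.5411, 0.0558, 0.0976]
orientation: [0.733, 0.68, 0.0, 0.0]
wrist_force: [0.1, -0.9, -1.4]
opening: 0.0556
grasp_force: 30.0
row [-0.16 -0.05  4.76] 0.001 ya -0.075 tcp [0.5411 0.0558 0.0976]
scene 275
top 0
```

View pics/c2.png

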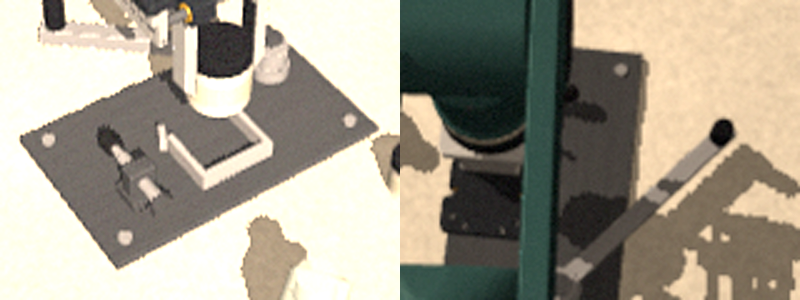

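The jar hangs above and behind the cradle in the scene view (jar at crop (220,70), cradle at crop (220,150)). I'll compare jar and cradle positions by the scene camera's depth.

Run:
```python
from h import *
q=np.array([.54504,.00107]);a=-.07576;c,s=np.cos(a),np.sin(a);Rm=np.array([[c,-s],[s,c]])
for n in('scene0','top0'):
    d=np.load(f'pics/{n}.npy');u,v,X=cloud(n[:-1],d);Y=(X[:,:2]-q)@Rm*1e3
    m=(X[:,2]>.021)&(X[:,2]<.028)&(abs(Y[:,0]+10)<50)&(Y[:,1]>20)&(Y[:,1]<100)
    for k,mm in(('back',m&(abs(Y[:,0]+10)<20)&(Y[:,1]>70)),('+x',m&(Y[:,0]>10)&(Y[:,1]<75)&(Y[:,1]>35)),('-x',m&(Y[:,0]<-30)&(Y[:,1]<75)&(Y[:,1]>35))):print(n,k,mm.sum(),np.median(Y[mm],0).round(1),np.percentile(Y[mm],[5,95],axis=0).round(1).tolist())
d=np.load('pics/scene2.npy');u,v,X=cloud('scene',d)
m=(abs(X[:,2]-.135)<.004)&(np.hypot(X[:,0]-.541,X[:,1]-.055)<.034)
print('lid',m.sum(),np.median(X[m],0),[ (X[m][:,:2]@Rm).min(0),(X[m][:,:2]@Rm).max(0)], 'tcp in rot',robot.state()['tcp_pos'][:2]@Rm)
# white body side: fit circle of 28 mm radius
from scipy.optimize import least_squares
m=(X[:,2]>.082)&(X[:,2]<.115)&(np.hypot(X[:,0]-.541,X[:,1]-.055)<.036)
f=lambda p:np.hypot(X[m][:,0]-p[0],X[m][:,1]-p[1])-.028
r=least_squares(f,[.541,.055],loss='soft_l1',f_scale=.002);print('jar',m.sum(),r.x,'z min',np.percentile(X[m][:,2],1),'cradle in stand->',(r.x-q)@Rm*1e3)
```

```text
scene0 back 44 [-8.3 87.4] [[-27.9, 84.2], [7.9, 91.1]]
scene0 +x 40 [28.4 56.1] [[25.0, 36.7], [31.6, 73.6]]
scene0 -x 36 [-40.2  55.2] [[-43.2, 37.6], [-36.9, 72.2]]
top0 back 42 [-8.7 85.6] [[-27.8, 82.8], [6.1, 88.9]]
top0 +x 39 [26.  54.5] [[23.0, 37.4], [28.9, 71.5]]
top0 -x 39 [-41.3  54. ] [[-44.8, 37.2], [-39.1, 72.7]]
lid 386 [0.54078142 0.06179995 0.13346184] [array([0.50563667, 0.07115857]), array([0.56690515, 0.12674674])] tcp in rot [0.53543106 0.09637285]
jar 280 [0.54228015 0.05717997] z min 0.0825091980589244 cradle in stand-> [-6.99876155 55.74013841]
```

```bash
python3 -m jog '[[-0.25,0,1.5,0],[-0.25,0,3,0],[-0.25,0,4.2,0],[-0.25,0,4.5,0],[-0.25,0,4.5,0],[-0.25,0,4.5,0]]'
python3 -m jog '[[0,0,0.4,0],[0,0,0.8,0],[0,0,1.2,0],[0,0,1.4,0],[0,0,1.4,0],[0,0,1.4,0]]'
```

```text
clock: 7.25
tcp_pos: [0.5416, 0.0527, 0.0531]
orientation: [0.733, 0.68, 0.0, 0.0]
wrist_force: [0.2, 0.1, -1.7]
opening: 0.056
grasp_force: 30.0
clock: 8.0
tcp_pos: [0.5412, 0.0526, 0.0386]
orientation: [0.733, 0.68, 0.0, 0.0]
wrist_force: [0.1, -0.1, -1.8]
opening: 0.0558
grasp_force: 30.0
```

```bash
python3 -m jog '[[0,0,0.3,0],[0,0,0.5,0],[0,0,0.65,0],[0,0,0.65,0],[0,0,0.65,0]]'
python3 -m jog '[[0,0,0.05,0],[0,0,0.1,0],[0,0,0.1,0],[0,0,0.1,0]]'
```

```text
clock: 8.62
tcp_pos: [0.5411, 0.0526, 0.032]
orientation: [0.733, 0.68, 0.0, 0.0]
wrist_force: [0.2, -0.1, -1.6]
opening: 0.0555
grasp_force: 30.0
clock: 9.12
tcp_pos: [0.5411, 0.0526, 0.031]
orientation: [0.733, 0.68, -0.0, 0.0]
wrist_force: [0.6, -0.1, -2.2]
opening: 0.0558
grasp_force: 30.0
```

```bash
python3 -m jog '[[0,0,0.05,0],[0,0,0.1,0],[0,0,0.1,0],[0,0,0.1,0]]'
python3 -m jog '[[0,0,0.05,0],[0,0,0.1,0],[0,0,0.1,0],[0,0,0.1,0]]'
```

```text
clock: 9.62
tcp_pos: [0.5412, 0.0526, 0.0305]
orientation: [0.733, 0.68, 0.0, 0.0]
wrist_force: [-1.6, -0.0, 3.4]
opening: 0.0558
grasp_force: 30.0
clock: 10.12
tcp_pos: [0.5411, 0.0527, 0.0305]
orientation: [0.733, 0.68, 0.0, 0.0]
wrist_force: [-3.4, -0.7, 6.9]
opening: 0.0554
grasp_force: 30.0
```

Seated: the tool is at the predicted height and the floor is pushing back. Releasing and rising.

```bash
python3 -m jog '[[0,0,-0.1,0],[0,0,-0.15,0],[0,0,-0.15,0],[0,0,-0.15,0],[0,0,-0.15,0]]' 85
python3 -m jog '[[0,0,-1,0],[0,0,-3,0],[0,0,-7,0],[0,0,-11,0],[0,0,-12,0],[0,0,-12,0],[0,0,-12,0]]' 85
python3 - <<'E'
from h import *
p,d=cap('scene','scene3');u,v,X=cloud('scene',d)
from scipy.optimize import least_squares
m=(X[:,2]>.028)&(X[:,2]<.06)&(np.hypot(X[:,0]-.541,X[:,1]-.054)<.036)
r=least_squares(lambda p:np.hypot(X[m][:,0]-p[0],X[m][:,1]-p[1])-.028,[.541,.055],loss='soft_l1',f_scale=.002)
q=np.array([.54504,.00107]);a=-.07576;c,s=np.cos(a),np.sin(a);Rm=np.array([[c,-s],[s,c]])
m=(np.hypot(X[:,0]-.541,X[:,1]-.054)<.036)&(X[:,2]<.09)
print('jar',(r.x-q)@Rm*1e3,'top z',np.percentile(X[m][:,2],97))
cv2.imwrite('pics/c3.png',cv2.convertScaleAbs(cv2.resize(p[170:310,190:370],None,fx=4,fy=4,interpolation=2),alpha=1.8))
E
```

```text
clock: 10.75
tcp_pos: [0.541, 0.0526, 0.0303]
orientation: [0.733, 0.68, -0.0, -0.0]
wrist_force: [0.6, 0.1, 0.2]
opening: 0.0799
grasp_force: 0.0
clock: 11.62
tcp_pos: [0.5399, 0.0527, 0.1482]
orientation: [0.733, 0.68, -0.001, -0.001]
wrist_force: [0.0, -0.1, -0.6]
opening: 0.0798
grasp_force: 0.0
jar [-6.4438059  52.40119385] top z 0.06825289264574647
```

View pics/c3.png

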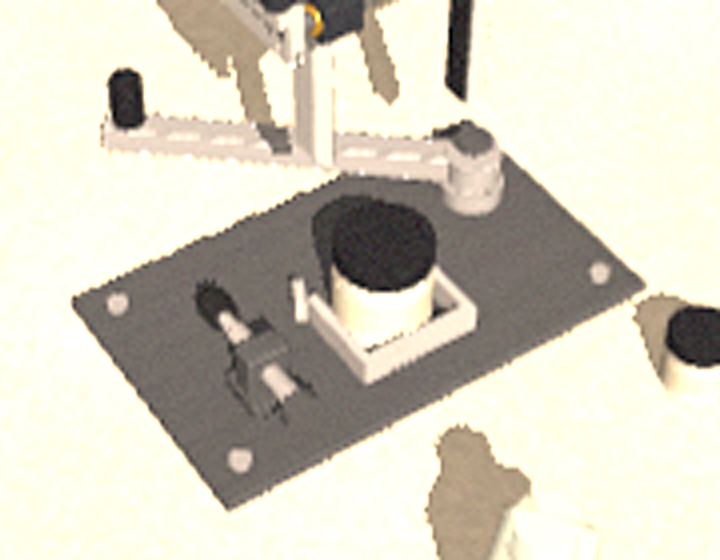

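The jar stands upright in the cradle (lid at crop (383,245)), let go and about 2 mm from centre. The bar is still open, with the knob at crop (125,95). Next I shut the gripper and go behind the knob, tool x tangential.

Run:
```python
from h import *
pin=np.array([.4354,.0094]);L=.205;f=-.790
r=np.array([np.cos(f),np.sin(f)]);t=np.array([-r[1],r[0]])
P=pin+L*r-.045*t;print(P);row(*P,.148,f);row(*P,.047,f)
for d in np.arange(0,.75,.05):
    rr=np.array([np.sin(d),np.cos(d)]);tt=np.array([np.cos(d),-np.sin(d)])
    D=(L*rr-.018*tt)-(np.array([0,L])-.045*np.array([1,0]))
    print(round(d,2),(D*100).round(2),-round(d,2))
```

```text
[ 0.54772239 -0.16789546]
row [-2.193e+01  2.460e+00  1.000e-02] 0.714 ya -0.076 tcp [0.5398 0.0526 0.1481]
row [-21.93   2.5   10.11] 0.714 ya -0.076 tcp [0.5398 0.0526 0.1481]
0.0 [2.7 0. ] -0.0
0.05 [3.73 0.06] -0.05
0.1 [4.76 0.08] -0.1
0.15 [5.78 0.04] -0.15
0.2 [ 6.81 -0.05] -0.2
0.25 [ 7.83 -0.19] -0.25
0.3 [ 8.84 -0.38] -0.3
0.35 [ 9.84 -0.63] -0.35
0.4 [10.83 -0.92] -0.4
0.45 [11.8  -1.26] -0.45
0.5 [12.75 -1.65] -0.5
0.55 [13.68 -2.08] -0.55
0.6 [14.59 -2.56] -0.6
0.65 [15.47 -3.09] -0.65
0.7 [16.33 -3.66] -0.7
```

```bash
python3 -m jog '[[-5.5,0.6,0,0.18],[-11,1.2,0,0.36],[-16.5,1.8,0,0.54],[-22,2.5,0,0.714],[-22,2.5,0,0.714],[-22,2.5,4,0.714],[-22,2.5,8,0.714],[-22,2.5,10.1,0.714],[-22,2.5,10.1,0.714],[-22,2.5,10.1,0.714],[-22,2.5,10.1,0.714]]' 0
python3 -c "
from h import *
row(.5477,-.1679,.047,-.79)"
```

```text
clock: 13.05
tcp_pos: [0.5504, -0.1687, 0.0511]
orientation: [0.925, 0.381, 0.001, 0.001]
wrist_force: [0.3, 0.1, -0.2]
opening: 0.0005
grasp_force: 0.0
row [-0.14 -0.24  0.41] 0.001 ya -0.789 tcp [ 0.5504 -0.1687  0.0511]
```

```bash
python3 -m jog '[[1,0,0.2,0],[2,0,0.2,0],[2.7,0,0.2,0],[3.7,0.06,0.2,-0.05],[4.8,0.08,0.2,-0.1],[5.8,0.04,0.2,-0.15],[6.8,-0.05,0.2,-0.2],[7.8,-0.2,0.2,-0.25],[8.8,-0.4,0.2,-0.3],[9.8,-0.6,0.2,-0.35],[10.8,-0.9,0.2,-0.4],[11.8,-1.3,0.2,-0.45],[12.7,-1.65,0.2,-0.5],[12.7,-1.65,0.2,-0.5],[12.7,-1.65,0.2,-0.5]]'
python3 - <<'E'
from h import *
s=robot.state();M=R.from_quat(s['orientation']).as_matrix()
print('F tool',(M.T@s['wrist_force']).round(2))
p,d=cap('scene','scene4')
cv2.imwrite('pics/c4.png',cv2.convertScaleAbs(cv2.resize(p[170:310,190:370],None,fx=4,fy=4,interpolation=2),alpha=1.8))
E
```

```text
clock: 14.92
tcp_pos: [0.6273, -0.0659, 0.0469]
orientation: [0.802, 0.598, 0.0, -0.001]
wrist_force: [-0.2, -0.3, -0.4]
opening: 0.0004
grasp_force: 0.0
F tool [-0.34 -0.08  0.45]
```

View pics/c4.png

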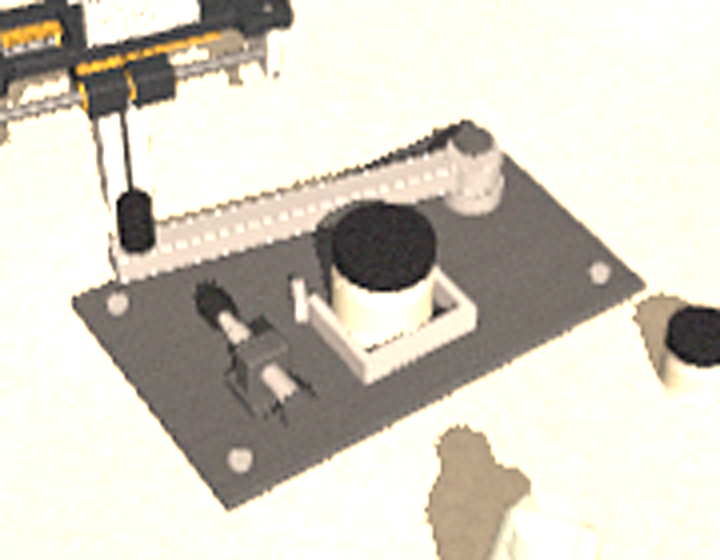

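The knob (crop (135,220)) sits centred on the fist, and the bar is about 0.2 rad short of closed. I'll approach the buffer (crop (212,298)) slowly, watching the force.

```bash
cat > f.py <<'E'
from h import *
s=robot.state();M=R.from_quat(s['orientation']).as_matrix()
t=s['tcp_pos'][:2]-[.4354,.0094];print('F tool',(M.T@s['wrist_force']).round(2),'bar rel',round(np.arctan2(t[1],t[0])+.088+.076,4))
E
python3 -m jog '[[0.6,0.04,0,-0.03],[1.2,0.06,0,-0.06],[1.8,0.08,0,-0.09],[2.3,0.08,0,-0.11],[2.3,0.08,0,-0.11]]'; python3 f.py
python3 -m jog '[[0.3,0.02,0,-0.015],[0.6,0.04,0,-0.03],[0.6,0.04,0,-0.03]]'; python3 f.py
```

```text
clock: 15.6
tcp_pos: [0.6356, -0.0446, 0.0474]
orientation: [0.768, 0.641, 0.001, -0.0]
wrist_force: [0.4, -0.3, -0.9]
opening: 0.0003
grasp_force: 0.2
F tool [-0.19  0.41  0.92] bar rel -0.0995
clock: 15.98
tcp_pos: [0.6371, -0.0395, 0.0476]
orientation: [0.758, 0.652, 0.0, 0.0]
wrist_force: [0.2, -1.6, -0.5]
opening: 0.0007
grasp_force: 0.7
F tool [-1.55  0.41  0.53] bar rel -0.0737
```

```bash
for i in 1; do python3 -m jog '[[0.2,0.01,0,-0.01],[0.4,0.02,0,-0.02],[0.4,0.02,0,-0.02],[0.4,0.02,0,-0.02]]'; python3 f.py; done
python3 -m jog '[[0.2,0.01,0,-0.01],[0.3,0.02,0,-0.015],[0.3,0.02,0,-0.015],[0.3,0.02,0,-0.015]]'; python3 f.py
```

```text
clock: 16.48
tcp_pos: [0.6378, -0.0357, 0.0477]
orientation: [0.752, 0.66, 0.0, 0.0]
wrist_force: [1.1, -1.9, -0.8]
opening: 0.0006
grasp_force: 0.8
F tool [-1.73  1.35  0.77] bar rel -0.0554
clock: 16.98
tcp_pos: [0.6382, -0.0329, 0.0477]
orientation: [0.747, 0.665, 0.0, 0.0]
wrist_force: [1.3, -1.0, 0.4]
opening: 0.0004
grasp_force: 0.9
F tool [-0.82  1.42 -0.41] bar rel -0.0415
```

Not touching the buffer yet; continuing in small steps.

```bash
python3 -m jog '[[0.2,0.01,0,-0.01],[0.4,0.01,0,-0.02],[0.4,0.01,0,-0.02],[0.4,0.01,0,-0.02]]'; python3 f.py
python3 -m jog '[[0.2,0.01,0,-0.01],[0.3,0.01,0,-0.015],[0.3,0.01,0,-0.015],[0.3,0.01,0,-0.015]]'; python3 f.py
python3 -m jog '[[0.2,0.01,0,-0.01],[0.3,0.01,0,-0.015],[0.3,0.01,0,-0.015],[0.3,0.01,0,-0.015]]'; python3 f.py
```

```text
clock: 17.48
tcp_pos: [0.6389, -0.0297, 0.0477]
orientation: [0.74, 0.673, -0.0, 0.001]
wrist_force: [2.6, -4.7, 0.7]
opening: 0.0009
grasp_force: 2.3
F tool [-4.43  3.   -0.64] bar rel -0.0258
clock: 17.98
tcp_pos: [0.6393, -0.0282, 0.0477]
orientation: [0.735, 0.678, -0.001, 0.002]
wrist_force: [2.3, -7.8, -0.6]
opening: 0.0005
grasp_force: 3.7
F tool [-7.58  2.96  0.63] bar rel -0.0184
clock: 18.48
tcp_pos: [0.6397, -0.0267, 0.0477]
orientation: [0.73, 0.683, -0.002, 0.003]
wrist_force: [2.5, -10.5, -0.2]
opening: 0.0001
grasp_force: 5.1
F tool [-10.31   3.21   0.22] bar rel -0.0108
```

About 9 N on the buffer; a touch more, then hold.

```bash
python3 -m jog '[[0.05,0,0,0],[0.05,0,0,0],[0.05,0,0,0],[0.05,0,0,0],[0.05,0,0,0],[0.05,0,0,0],[0.05,0,0,0],[0.05,0,0,0],[0.05,0,0,0],[0.05,0,0,0],[0.05,0,0,0],[0.05,0,0,0]]'; python3 f.py
```

```text
clock: 19.98
tcp_pos: [0.6397, -0.0265, 0.0478]
orientation: [0.73, 0.683, -0.002, 0.003]
wrist_force: [1.3, -10.6, 0.7]
opening: 0.0006
grasp_force: 5.5
F tool [-10.5    2.    -0.58] bar rel -0.0102
```

Held 1.5 s at about 9.5 N. Backing off.

```bash
python3 -m jog '[[-0.2,0,0,0],[-0.4,0,0,0],[-0.7,0,0,0],[-1.2,0,0,0],[-2.5,0,0,0],[-5,0,0,0],[-5,0,-4,0],[-5,0,-10,0],[-5,0,-12,0],[-5,0,-12,0],[-5,0,-12,0]]'; python3 f.py
python3 - <<'E'
from h import *
p,d=cap('scene','scene5')
cv2.imwrite('pics/c5.png',cv2.convertScaleAbs(cv2.resize(p[170:370,190:420],None,fx=3,fy=3,interpolation=2),alpha=1.8))
E
```

```text
clock: 21.35
tcp_pos: [0.6351, -0.0723, 0.1653]
orientation: [0.73, 0.684, -0.001, -0.002]
wrist_force: [0.1, 0.1, -0.4]
opening: 0.0004
grasp_force: 0.0
F tool [0.13 0.1  0.41] bar rel -0.2246
```

View pics/c5.png

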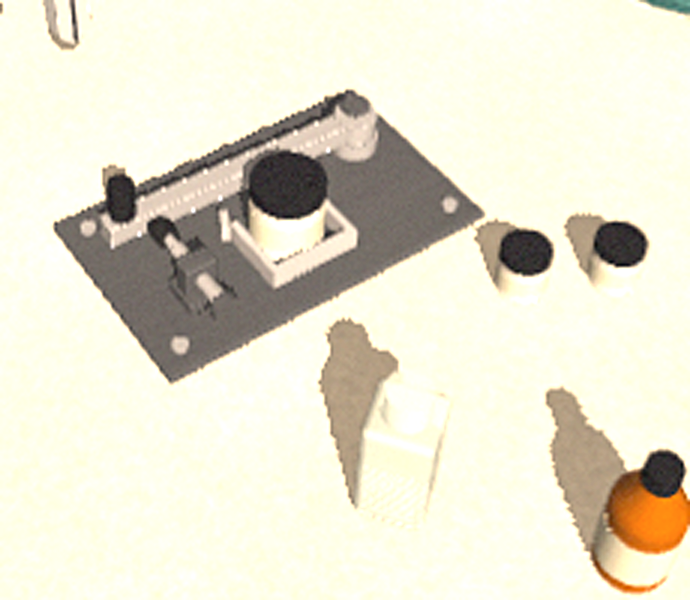

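The bar (knob at crop (120,195)) rests against the buffer (crop (160,228)), the jar is upright in the cradle, the bottles stand where they were, and the gripper is clear.

```bash
python3 -m jog '[[0,0,0,0],[0,0,0,0],[0,0,0,0]]'; python3 -c "
from bench import robot
print(robot.hand_in())"
```

```text
clock: 21.78
tcp_pos: [0.636, -0.0724, 0.167]
orientation: [0.73, 0.684, -0.0, -0.0]
wrist_force: [-0.3, -0.5, 0.4]
opening: 0.0005
grasp_force: 0.0
the job is handed in; nothing more can be done
None
```

The job is handed in, with no verdict returned: the jar stands upright in the cradle about 2 mm off centre, the bar was pressed on the buffer at about 9.5 N (estimated from the wrist force) for 1.5 s and left resting against it, and I touched neither the bottles nor the spatula.

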